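Drive home the locking pin of a measuring cell

TASK

Lock the measuring cell in its sloping carrier: with the mallet from the green mat, knock the red sprung pin in with one or more brisk taps (not a slow push), the mallet square on and in line with the slanting pin, until its head sits fully home on the brass bush. With the pin home, swing the blue keeper lever down flat over it, and leave the mallet standing upright, wholly on its mat. Touch the pin with nothing but the mallet, do not bring the keeper down before the pin is home, and leave the other things on the bench where they are.

Things in the scene. Friction and masses are not known exactly. Their poses are not given: they have to be found in the camera images.
- cell: Cream carrier on a grey base plate 160 x 140 x 12 mm, fixed to the bench. Origin: centre of its underside; +x is its high rear. Its deck (130 x 124 mm) slopes down at 30 degrees to the low front; the centre of the deck's top is 71 mm above the origin. It stands left or right of the robot, front turned away from the robot (yaw pi, give or take 0.3 rad).
- mat: Round green mat, 100 mm across, 6 mm thick, fixed to the bench. Origin: centre of its underside. The mallet starts standing near its middle.
- mallet: In-line mallet, 250 g, standing on its striking face: yellow round head 42 mm across and 45 mm tall, and above it in the same axis a wooden handle 24 mm across, from 45 to 115 mm above the face. Origin: centre of the striking face; +z runs from the face up the handle. It strikes along -z.
- pin: Sprung locking pin: red head, a disc 18 mm across and 6 mm thick on a 10 mm steel shank. Origin: centre of the head's underside; +z is the pin's axis, outward, square to the deck, so leaning 30 degrees from vertical towards the carrier's front. It starts 11 to 14 mm proud of home (the head's underside above the bush); it takes about 10 N along its axis to move, and stays where it is driven.
- bush_top (a point): Centre of the top of the brass bush (24 mm across, 6 mm above the deck, 12 mm down the slope from the deck's centre). The pin head's underside rests here when home. Axes as the carrier's.
- keeper (a joint): Angle of the blue keeper lever, in rad: 0 = down, flat over the pin, parallel to the deck; 1.57 = square to the deck; 2.1 = fully raised. It swings about its hinge in the carrier's fore-and-aft plane, stays where it is left (about 0.1 N m to move) and starts raised.
- keeper_hinge (a point): Hinge axis of the keeper, 57 mm up the slope from the pin's axis and 20 mm above the deck. Axes as the carrier's, so its y is the hinge axis.
- keeper_knob (a point): Centre of the blue cross bar at the keeper's free end, 85 mm from the hinge: a cylinder 14 mm in diameter and 30 mm long lying along the hinge direction. The arm is 12 mm wide and 8 mm thick. When down, the bar lies 28 mm beyond the pin's axis and 20 mm above the deck; raised, it stands about 200 mm above the bench.
- beaker: Glass beaker 66 mm across, 85 mm tall, beside the carrier; origin under its centre. Leave alone.
- vial_a: Amber vial, 24 mm across, 48 mm tall, white cap, beside the carrier; origin under its centre. Leave alone.
- vial_b: Amber vial, 24 mm across, 48 mm tall, green cap, near the mat; origin under its centre. Leave alone.
- wash_bottle: White bottle 64 mm across, 150 mm tall, blue cap; origin under its centre. Leave alone.
- spatula: Spatula 160 mm long lying on the bench; origin under its middle. Leave alone.
- mouse: Black computer mouse 100 x 60 x 24 mm; origin under its centre. Leave alone.
- lens_ring: Aluminium ring 44 mm across, 10 mm thick; origin under its centre. Leave alone.
There are look-alikes about, which are no part of the job. Of the things like the mat, leave any that is white; of the rest the larger one is meant. Of the things that look like the mallet, the smaller one is meant.

How it is judged:
By the outcome, as a careful person would: the job done as asked, in the order asked, and still so for the second after the job is handed in, with the robot touching nothing.
It also fails if it takes over 64 s, if anything falls off the work surface, if the arm or the gripper's body presses on something with over 40 N, if the wrist force passes 120 N, or if a joint passes its speed limit or range.

ROBOT

A 6-joint arm with a two-finger parallel gripper is mounted at the origin on the work surface. World frame = base frame: x ahead of the robot, y to its left, z up, the work surface at z = 0. Lengths are in m, angles in rad, forces in N, time in s.
With the tool pointing down it reaches from about 0.35 to 0.775 m from the base axis. Payload 7.3 kg.
Tool frame: the origin (TCP) lies at the very end of the fingers, on their centre line; the grasp point (between the pads) lies 19 mm behind it; z points along the fingers, y is the line along which they close (so a half turn about z gives the same grasp; the last joint's range is limited). The gripper opens to 92 mm and grips with 3 to 60 N. Pads are 19 mm wide; open, the fingers measure 130 mm over their backs; the gripper's body (75 mm by 190 mm) begins 47 mm behind the grasp point.
Start: joints at [-1.29, 0.342, 1.524, -0, 1.275, -0.146], TCP at [0.217, -0.478, 0.227] pointing down, gripper open.
Joint ranges: [-2.53, 2.53], [-0.77, 2.02], [0.04, 2.7], [-1, 4.14], [0.28, 2.66], [-3.11, 3.11]. Speed limits (rad/s): [2.57, 2.57, 3.14, 3.14, 3.14, 3.14].

INTERFACE

Orientations are given as [roll, pitch, yaw] about the fixed x, y, z axes, in that order (R = Rz(yaw) Ry(pitch) Rx(roll)).
In Python, from cell import robot gives the robot as it stands.
- The arm moves only by the tool apply_moves, never from a script. Its argument "motion" is text: rows parted by semicolons, each of 7 numbers parted by spaces: the opening in per cent of the stroke, from 0 (shut) to 100 (fully open), then the shift along the tool's x, y, z in cm, then the turn, a rotation vector about the tool's x, y, z in rad. A call has 1 to 20 rows; each row shifts and turns the commanded pose from where the row before left it, along the tool's axes as they then stand; what a row does not reach is not made up. A row lasts 1/8 s, in which the tool goes at most 62.5 mm and 10.7 degrees, less where a joint would pass 70% of its speed; a pose out of reach is approached as far as the arm can. A call with a gripper value outside its range is refused whole. The fingers move at their own pace and stop on an object; "force" is the grip in N (left out, the last holds). Time passes only in rows, so rows that do not move let the fingers close. It gives the time, the measured TCP pose, the force, the opening and the grip force at its end, in the units of the state.
- robot.observe(): the state, without advancing time (a new reading comes with each control period).
- robot.read_camera(name): name is "scene" or "top" or "wrist"; returns a dict with "img" (400x640x3 uint8, red, green, blue), "fovy" (degrees; the focal length in pixels is half the picture's height over the tangent of half this angle, whatever the lens; pixels are square), "cx", "cy" (the principal point, pixels), "k1" (the pictures are not rectified: a ray, as slopes to the right and down, at radius r is drawn at 1 + k1 r^2 times it, then the intrinsics apply), "R" (3x3) and "t" (3): a world point X has camera coordinates R X + t; the wrist camera has in their place "hand_eye" (4x4, takes a point from camera to tool coordinates, whose origin is the TCP and whose axes are the flange's). Camera axes: x right, y down, z forward; pixel columns grow to the right and rows downward; lengths in m; the calibration is good to about 2 mm. A picture is of the moment at which its call begins: read the wrist's pose just before it. There is no depth.
- robot.hand_in(): hands the job in; it is judged then, once.
Trained networks look in a picture, given as the dict that the camera call returned (one of the last four; its "shot" number tells which), for a name from the list of things; names that differ only in an ending like _2 or _b are one class to them, and where a whole thing is asked for, a point or a joint stands for the part that bears it (a point fixed in the world has none). Each returns a list of dicts, best first, with "score" (0 to 1); they miss things now and then, are a little off and sometimes report something else, mostly with a low value. They report only what shows in the picture. A call takes as long as a camera call. They do not tell look-alikes from the thing itself.
- robot.search_frame(target, picture): "centre" ([x, y, z] in m, in world coordinates, good to about 4 mm: the middle of the surface that is visible of it).
- robot.trace(target, picture): "pixels" (400x640 bool, what is visible of it).
The state is a dict: "time": time; "qpos": joint angles; "qvel": joint speeds; "joint_efforts": joint torques, N m; "tool_pos": TCP position; "tool_rot": TCP orientation; "contact_force": force on the tool from outside, world axes, zero at the start; "torque": the same for the moment, N m; "opening": finger opening in m; "grip_force": force on a finger pad.
Only numpy, scipy, OpenCV 4.12 (cv2) and the standard library are available. Lean on these libraries where they do the work, as an engineer would, in place of code of your own. Each camera call takes 0.05 s, during which the arm holds its last target. There are 200 camera calls.

## Working session

There is one attempt and no reset: what is moved stays moved. The work goes in short steps, Python scripts to look and compute and a tool call to move; the robot and the scene stay as the last step left them, time stands still between calls to the robot, and variables do not carry over. Pictures are saved under pics/ and viewed, at most 13 in all, crops included, and the job is handed in when it is done.

Besides the shell and the picture viewer there is one more tool, called after "Call:" as name(argument=value, ...), one argument or row to a line, values as JSON. apply_moves: Moves the arm, as the interface text tells. Its arguments: {"type":"object","properties":{"motion":{"type":"string"},"force":{"type":"number"}},"required":["motion"]}

```bash
mkdir -p pics; ls
cat > h.py <<'E'
import numpy as np,cv2
from cell import robot
def f(c): return 200/np.tan(np.radians(c['fovy'])/2)
def proj(c,X,R=None,t=None):
    R=c['R'] if R is None else R; t=c['t'] if t is None else t
    p=np.atleast_2d(X)@np.array(R).T+np.array(t); s=p[:,:2]/p[:,2:]; r2=(s**2).sum(1,keepdims=True)
    return s*(1+c['k1']*r2)*f(c)+[c['cx'],c['cy']]
def save(c,n,box=None,k=1):
    im=c['img'][...,::-1]
    if box: im=im[box[1]:box[3],box[0]:box[2]]
    cv2.imwrite('pics/'+n,cv2.resize(im,None,fx=k,fy=k,interpolation=cv2.INTER_CUBIC))
E
python3 - <<'E'
from h import *
s=robot.observe(); print(s)
ims=[]
for n in ('scene','top'):
    c=robot.read_camera(n); ims.append(c['img']); print(n,c['fovy'],c['k1'],np.round(c['t'],3),np.round(c['R'],2).tolist())
    for T in ('cell','mat','mallet','pin','keeper','keeper_knob','beaker','vial_a','wash_bottle','mouse','lens_ring','spatula'):
        for d in robot.search_frame(T,c): print(T,round(d['score'],2),np.round(d['centre'],3),proj(c,d['centre']).round()[0])
    save(c,n+'0.png')
E
```

```text
pics
{'time': 0.0, 'qpos': array([-1.28998437e+00,  3.42668674e-01,  1.52502846e+00,  4.56123033e-06,
        1.27538483e+00, -1.46025931e-01]), 'qvel': array([-0.00052452,  0.00023866, -0.00128621,  0.00030871,  0.00153934,
        0.00035388]), 'joint_efforts': array([ 9.18562073e-04, -4.31243956e+01, -2.44219315e+01,  7.18284328e-02,
        5.60222450e-02, -1.29177570e-04]), 'tool_pos': array([ 0.2172418 , -0.47749576,  0.22606902]), 'tool_rot': array([-3.14011983e+00, -2.21020981e-04,  4.26836390e-01]), 'contact_force': array([ 0.01614396,  0.2296401 , -0.48352653]), 'torque': array([-0.01453908, -0.00030075,  0.00915075]), 'grip_force': 0.0, 'opening': 0.0920911703839113}
scene 49.355919223569536 -0.10411899001484565 [ 0.459 -0.183  1.329] [[-0.81, 0.58, 0.0], [0.45, 0.63, -0.63], [-0.37, -0.51, -0.78]]
cell 0.67 [ 0.605 -0.141  0.057] [269. 188.]
mat 0.92 [0.614 0.038 0.003] [306. 248.]
mat 0.83 [0.736 0.03  0.006] [262. 270.]
mat 0.61 [0.629 0.172 0.008] [333. 290.]
mat 0.59 [0.533 0.143 0.042] [359. 253.]
mallet 0.92 [0.615 0.161 0.048] [336. 275.]
mallet 0.65 [ 0.571 -0.282
[... 792 characters left out ...]
0.069] [364. 192.]
mat 0.96 [0.609 0.165 0.011] [264. 186.]
mat 0.64 [0.727 0.033 0.003] [306. 152.]
mat 0.53 [0.611 0.047 0.007] [301. 186.]
mallet 0.72 [0.715 0.138 0.059] [272. 150.]
mallet 0.71 [0.601 0.147 0.048] [269. 186.]
keeper 0.39 [ 0.576 -0.155  0.199] [369. 185.]
keeper_knob 0.58 [ 0.577 -0.157  0.198] [370. 184.]
beaker 0.82 [ 0.577 -0.294  0.043] [409. 196.]
vial_a 0.49 [0.529 0.134 0.047] [272. 209.]
vial_a 0.45 [ 0.589 -0.054  0.044] [332. 191.]
wash_bottle 0.7 [0.395 0.3   0.101] [213. 249.]
mouse 0.87 [ 0.448 -0.447  0.026] [457. 238.]
lens_ring 0.41 [0.512 0.423 0.009] [183. 215.]
spatula 0.88 [ 0.363 -0.02   0.004] [321. 264.]
spatula 0.38 [0.513 0.421 0.011] [183. 214.]
```

Run:
```python
from h import *
c=robot.read_camera('scene'); d=robot.read_camera('top')
a=c['img'][110:310,220:420]; b=d['img'][130:280,240:440]
cv2.imwrite('pics/m1.png',cv2.resize(c['img'][110:310,200:400,::-1],None,fx=3,fy=3,interpolation=2))
cv2.imwrite('pics/m2.png',cv2.resize(d['img'][120:270,230:430,::-1],None,fx=4,fy=4,interpolation=2))
```

```text
(no output)
```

View pics/m1.png

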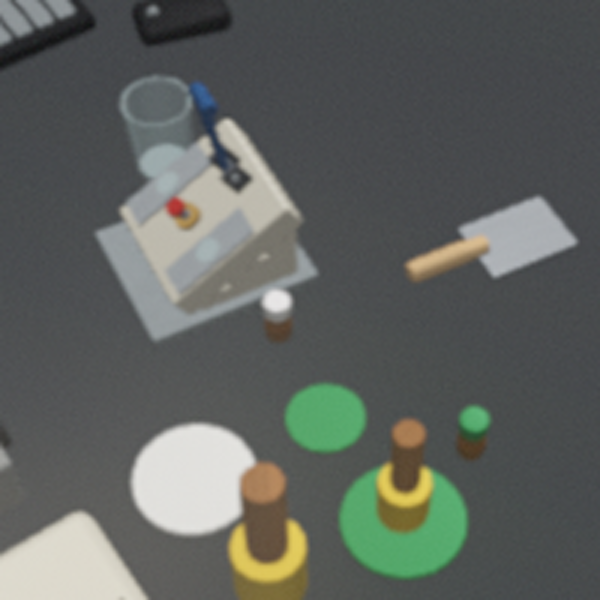

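View pics/m2.png

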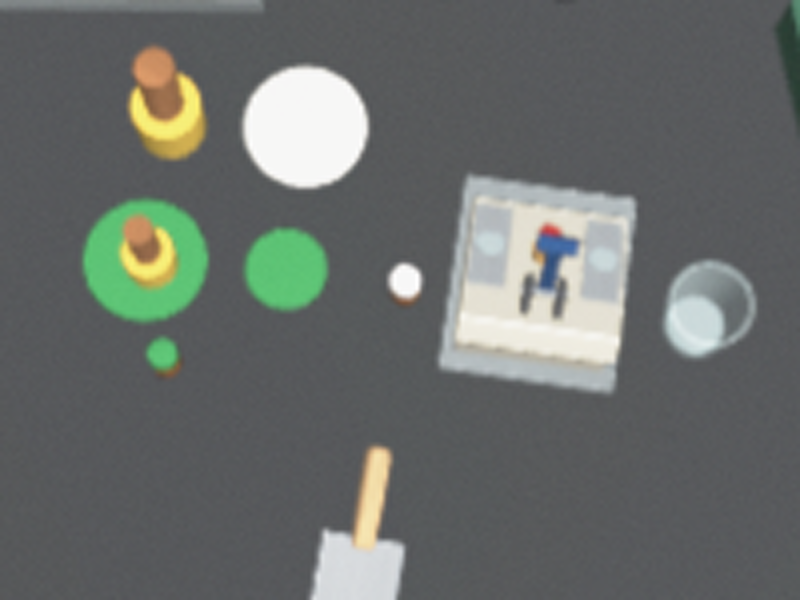

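Candidates — mallets: the large one at scene px (288,295) and the smaller at (335,270), standing on the large green mat (335,283). Mats: white (265,270), small green (308,249), large green (335,283). The one meant is the small mallet, on the larger green mat; the enlarged crop confirms this. The carrier is at scene (268,185) with the keeper raised.

```bash
cat >> h.py <<'E'
from scipy.spatial.transform import Rotation as Ro
from scipy.optimize import least_squares, minimize
def Rt(e): return Ro.from_euler('xyz',e).as_matrix()
s30,c30=.5,np.sqrt(.75)
def deck(u,y,h): # u up-slope from deck centre, h above deck (carrier frame)
    return np.array([u*c30-h*s30, y, .071+u*s30+h*c30])
def carr(q,P): # q=x,y,yaw
    c,s=np.cos(q[2]),np.sin(q[2]); P=np.atleast_2d(P)
    return P@np.array([[c,s,0],[-s,c,0],[0,0,1]])+[q[0],q[1],0]
def goto(p,e,p1,R1,n):
    """rows for straight move from (p,R) to (p1,R1) in n rows"""
    R=Rt(e) if np.ndim(e)==1 else e
    w=Ro.from_matrix(R.T@R1).as_rotvec()/n
    D=(np.array(p1)-p)/n
    for k in range(n):
        print(np.round(np.r_[R.T@D*100,w],3).tolist()); R=R@Ro.from_rotvec(w).as_matrix()
E
python3 - <<'E'
from h import *
cw=robot.read_camera('wrist'); print(cw['fovy'],cw['k1'],np.round(cw['hand_eye'],3).tolist())
plate=np.array([[a*.08,b*.07,z] for a in(-1,1) for b in (-1,1) for z in (0,.012)])
dk=np.array([deck(a*.065,b*.062,0) for a in(-1,1) for b in(-1,1)])
back=dk.copy(); back[:,2]=.012
M=[]
for n in ('scene','top'):
    c=robot.read_camera(n); m=robot.trace('cell',c); print(n,[(round(x['score'],2),int(x['pixels'].sum())) for x in m]); M.append((c,m[0]['pixels']))
    ma=robot.trace('mallet',c)
def iou(q,l=M):
    t=0
    for c,m in l:
        h=cv2.convexHull((proj(c,carr(q,np.r_[plate,dk,back]))*16).astype(np.int32))
        im=np.zeros(m.shape,np.uint8); cv2.fillConvexPoly(im,h,255,cv2.LINE_AA,4); im=im/255.
        t-=np.minimum(im,m).sum()/np.maximum(im,m).sum()
    return t
for l in (M,M[:1],M[1:]):
    best=min((minimize(iou,[.59,-.15,np.pi+d],args=(l,),method='Nelder-Mead',options=dict(initial_simplex=np.array([.59,-.15,np.pi+d])+np.array([[0,0,0],[.02,0,0],[0,.02,0],[0,0,.2]]))) for d in(-.2,0,.2)),key=lambda r:r.fun)
    print(best.fun,best.x, best.x[2]-np.pi)
E
```

```text
62.6403906905758 -0.01303277253989208 [[-0.0, -0.953, -0.303, 0.082], [1.0, -0.001, 0.001, 0.0], [-0.001, -0.303, 0.953, -0.158], [0.0, 0.0, 0.0, 1.0]]
scene [(0.56, 3304)]
top [(0.78, 2153), (0.46, 84)]
-1.8301299888479883 [ 0.59952066 -0.15668097  3.00431883] -0.13727382465310534
-0.9134734128783967 [ 0.59850679 -0.16066079  3.01081539] -0.13077726764961994
-0.9344185339890515 [ 0.60186805 -0.15549337  3.00588818] -0.13570447336715086
```

Run:
```python
from h import *
s=robot.observe(); goto(s['tool_pos'],s['tool_rot'],[.55,-.157,.26],Rt([np.pi,0,-.137]),12)
```

```text
[3.63, -1.287, -0.277, 0.0, -0.0, 0.047]
[3.566, -1.456, -0.277, 0.0, -0.0, 0.047]
[3.494, -1.622, -0.277, 0.0, -0.0, 0.047]
[3.414, -1.784, -0.277, 0.0, -0.0, 0.047]
[3.326, -1.943, -0.277, 0.0, -0.0, 0.047]
[3.231, -2.097, -0.277, 0.0, -0.0, 0.047]
[3.129, -2.246, -0.277, 0.0, -0.0, 0.047]
[3.02, -2.391, -0.277, 0.0, -0.0, 0.047]
[2.905, -2.53, -0.277, 0.0, -0.0, 0.047]
[2.783, -2.663, -0.277, 0.0, -0.0, 0.047]
[2.654, -2.791, -0.277, 0.0, -0.0, 0.047]
[2.52, -2.913, -0.277, 0.0, -0.0, 0.047]
```

Call:
apply_moves(
  motion="100 3.63 -1.29 -.28 0 0 .047;100 3.57 -1.46 -.28 0 0 .047;100 3.49 -1.62 -.28 0 0 .047;100 3.41 -1.78 -.28 0 0 .047;100 3.33 -1.94 -.28 0 0 .047;100 3.23 -2.1 -.28 0 0 .047;100 3.13 -2.25 -.28 0 0 .047;100 3.02 -2.39 -.28 0 0 .047;100 2.9 -2.53 -.28 0 0 .047;100 2.78 -2.66 -.28 0 0 .047;100 2.65 -2.79 -.28 0 0 .047;100 2.52 -2.91 -.28 0 0 .047;100 0 0 0 0 0 0;100 0 0 0 0 0 0",
)

```text
time: 3.5
tool_pos: [0.5494, -0.1573, 0.2601]
tool_rot: [3.141, 0.001, -0.136]
contact_force: [-1.0, -0.4, -0.8]
opening: 0.0919
grip_force: 0.0
```

```bash
cat >> h.py <<'E'
def wrist():
    s=robot.observe(); c=robot.read_camera('wrist'); T=np.eye(4); T[:3,:3]=Rt(s['tool_rot']); T[:3,3]=s['tool_pos']
    W=np.linalg.inv(T@c['hand_eye']); c['Rw'],c['tw']=W[:3,:3],W[:3,3]; return c,s
E
python3 - <<'E'
from h import *
c,s=wrist(); print(s['tool_pos'],s['tool_rot'],s['qpos'])
save(c,'w1.png',k=1.25)
for T in ('pin','keeper_knob','bush_top','cell'):
    for d in robot.search_frame(T,c): print(T,round(d['score'],2),np.round(d['centre'],4),proj(c,d['centre'],c['Rw'],c['tw']).round()[0])
q=[.5995,-.157,3.0045]
for n,P in dict(bush=deck(-.012,0,.006),pinhead=deck(-.012,0,.006+.0125+.003),knob=deck(.045+.0425,0,.094),c1=deck(.065,.062,0),c2=deck(.065,-.062,0),c3=deck(-.065,.062,0),c4=deck(-.065,-.062,0)).items(): print(n,carr(q,P).round(4),proj(c,carr(q,P),c['Rw'],c['tw']).round())
E
```

```text
[ 0.54943185 -0.15727383  0.26005426] [ 3.14127382e+00  7.70365624e-04 -1.36482717e-01] [-4.12587985e-01  4.06665799e-01  1.33312123e+00 -5.24179453e-04
  1.40245992e+00  1.29477893e+00]
pin 0.61 [ 0.6207 -0.1588  0.0878] [315. 100.]
pin 0.57 [ 0.5915 -0.1538  0.1978] [310. 151.]
pin 0.16 [ 0.3903 -0.0274  0.004 ] [249. 275.]
keeper_knob 0.86 [ 0.5891 -0.1578  0.2012] [316. 155.]
bush_top 0.72 [ 0.6028 -0.1644  0.0716] [323. 116.]
cell 0.84 [ 0.6044 -0.1604  0.0717] [319. 115.]
bush [[ 0.6128 -0.1588  0.0702]] [[316. 107.]]
pinhead [[ 0.6204 -0.1599  0.0836]] [[316. 100.]]
knob [[ 0.571  -0.1531  0.1962]] [[313. 180.]]
c1 [[ 0.5353 -0.2107  0.1035]] [[378. 181.]]
c2 [[ 0.5522 -0.0879  0.1035]] [[254. 181.]]
c3 [[ 0.6468 -0.2261  0.0385]] [[374.  64.]]
c4 [[ 0.6637 -0.1033  0.0385]] [[259.  64.]]
```

View pics/w1.png

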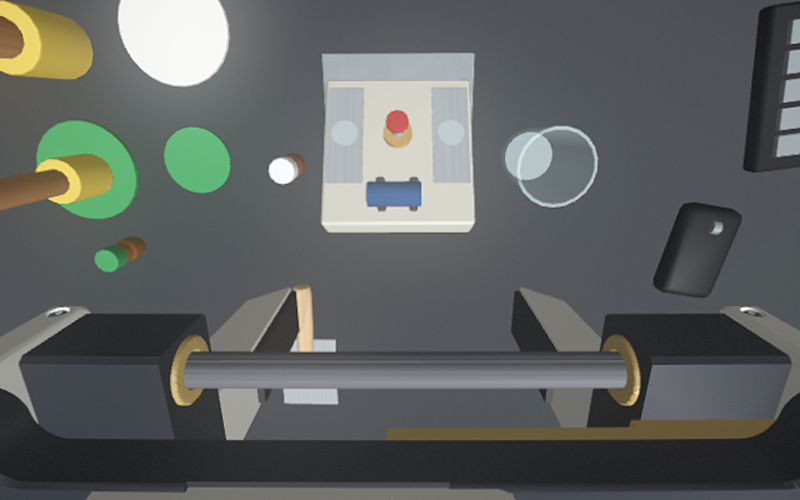

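The wrist picture shows the pin's red head at (397,121), with the brass bush just below it at (398,135) and the keeper bar at (394,194). The carrier's edges run level, so the tool yaw matches the carrier's. The small mallet on the larger mat is at the left, around (75,178).

```bash
cat >> h.py <<'E'
def ray(c,px):
    R=np.array(c.get('Rw',c.get('R'))); t=np.array(c.get('tw',c.get('t')))
    u=(np.array(px)-[c['cx'],c['cy']])/f(c); v=u.copy()
    for _ in range(10): v=u/(1+c['k1']*(v@v))
    d=R.T@np.r_[v,1]; return -R.T@t,d/np.linalg.norm(d)
def atz(c,px,z):
    o,d=ray(c,px); return o+d*(z-o[2])/d[2]
def tri(rs):
    A=sum(np.eye(3)-np.outer(d,d) for o,d in rs); b=sum((np.eye(3)-np.outer(d,d))@o for o,d in rs); X=np.linalg.solve(A,b)
    return X,[round(1e3*np.linalg.norm((np.eye(3)-np.outer(d,d))@(X-o)),1) for o,d in rs]
def blob(c,lo,hi,near,rad):
    h=cv2.cvtColor(c['img'],cv2.COLOR_RGB2HSV); h[...,0]=(h[...,0]+60)%180 # red -> 60
    m=cv2.inRange(h,lo,hi); yy,xx=np.mgrid[:400,:640]; m[(xx-near[0])**2+(yy-near[1])**2>rad**2]=0
    y,x=np.nonzero(m); return np.array([x.mean(),y.mean()]),len(x)
E
python3 - <<'E'
from h import *
c,s=wrist(); print('malletheadtop',atz(c,[60,142],.051),'mat',atz(c,[69,135],.006))
S=robot.read_camera('scene');T=robot.read_camera('top')
red=((50,120,80),(68,255,255)); rs=[]
for n,k,nr in(('w',c,(317,97)),('s',S,(258.5,179)),('t',T,(367,177))):
    p,m=blob(k,*red,nr,14); print(n,p,m); rs.append(ray(k,p))
print(tri(rs),tri(rs[:2]))
blue=((160,120,50),(179,255,255))
p,m=blob(c,*blue,(315,155),35); q,m2=blob(S,*blue,(267,140),10); print(p,m,q,m2,tri([ray(c,p),ray(S,q)]))
E
```

```text
malletheadtop [0.61461915 0.13327118 0.051     ] mat [0.61939682 0.15564437 0.006     ]
w [316.85232068  97.07594937] 237
s [258.12 178.72] 25
t [nan nan] 0
(array([nan, nan, nan]), [np.float64(nan), np.float64(nan), np.float64(nan)]) (array([ 0.62263971, -0.16162943,  0.08623656]), [np.float64(0.2), np.float64(0.2)])
[nan nan] 0 [267.43636364 142.74545455] 55 (array([nan, nan, nan]), [np.float64(nan), np.float64(nan)])h.py:44: RuntimeWarning: Mean of empty slice.
  y,x=np.nonzero(m); return np.array([x.mean(),y.mean()]),len(x)
  ret = ret.dtype.type(ret / rcount)
```

```bash
cat >> h.py <<'E'
YAW=-.137
Rg=Rt([np.pi,0,YAW])@Ro.from_euler('y',np.pi/6).as_matrix()
Rs=Rt([np.pi,0,YAW])
E
python3 - <<'E'
from h import *
s=robot.observe(); G=np.array([.613,.143,.094]); goto(s['tool_pos'],s['tool_rot'],G-.10*Rg[:,2],Rg,8)
E
```

```text
[-0.357, -3.829, 0.997, 0.0, 0.065, -0.0]
[-0.421, -3.829, 0.972, 0.0, 0.065, -0.0]
[-0.483, -3.829, 0.943, 0.0, 0.065, -0.0]
[-0.544, -3.829, 0.909, 0.0, 0.065, -0.0]
[-0.601, -3.829, 0.872, 0.0, 0.065, -0.0]
[-0.657, -3.829, 0.831, 0.0, 0.065, -0.0]
[-0.709, -3.829, 0.786, 0.0, 0.065, -0.0]
[-0.759, -3.829, 0.739, 0.0, 0.065, -0.0]
```

Call:
apply_moves(
  motion="100 -.36 -3.83 1 0 .0655 0;100 -.42 -3.83 .97 0 .0655 0;100 -.48 -3.83 .94 0 .0655 0;100 -.54 -3.83 .91 0 .0655 0;100 -.6 -3.83 .87 0 .0655 0;100 -.66 -3.83 .83 0 .0655 0;100 -.71 -3.83 .79 0 .0655 0;100 -.76 -3.83 .74 0 .0655 0;100 0 0 0 0 0 0;100 0 0 0 0 0 0",
  force=45,
)

```text
time: 5.15
tool_pos: [0.5639, 0.1501, 0.1808]
tool_rot: [3.141, -0.524, -0.137]
contact_force: [0.1, -0.3, 0.1]
opening: 0.0918
grip_force: 0.0
```

Run:
```python
from h import *
c,s=wrist(); print(s['tool_pos'],s['tool_rot'],s['qpos'])
save(c,'w2.png',k=1.25)
for n in('mallet','mat'):
    for d in robot.search_frame(n,c): print(n,round(d['score'],2),np.round(d['centre'],4),proj(c,d['centre'],c['Rw'],c['tw']).round()[0])
```

```text
[0.56386296 0.15008065 0.18082504] [ 3.14120377 -0.52390397 -0.13660811] [ 0.22616695  0.29289168  1.87298003 -0.37275179  0.51034032  2.21717919]
mallet 0.91 [0.7181 0.1427 0.0985] [308.  76.]
mallet 0.65 [0.6049 0.1533 0.086 ] [313. 206.]
mat 0.94 [0.7281 0.0345 0.0022] [401. 103.]
mat 0.68 [0.6088 0.1661 0.0042] [303. 217.]
mat 0.6 [0.6117 0.0464 0.0018] [410. 200.]
```

View pics/w2.png

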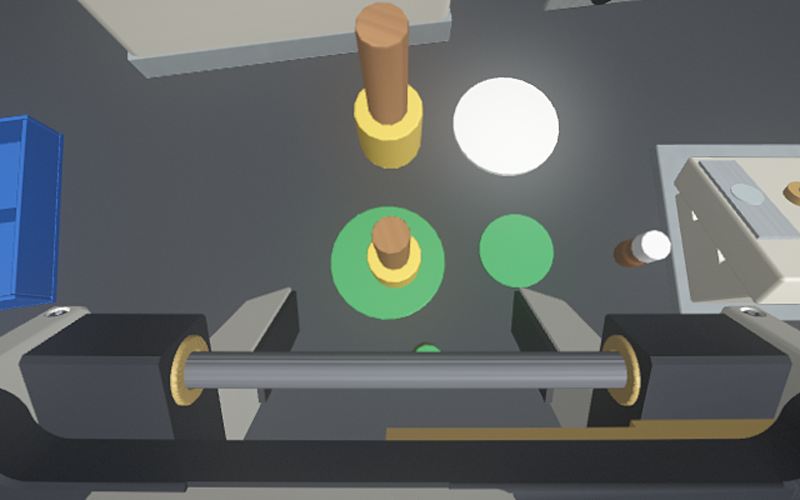

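Run:
```python
from h import *
c,s=wrist()
a=atz(c,[312.8,187.2],.121);b=atz(c,[315.2,205],.051);print(a,b,'mat',atz(c,[310.4,210],.006))
g=(a+b)/2; G=np.r_[g[:2],.094]; print(G)
goto(s['tool_pos'],s['tool_rot'],G-.04*Rg[:,2],Rg,2); goto(G-.04*Rg[:,2],Rg,G+.019*Rg[:,2],Rg,3)
```

```text
[0.61301081 0.15013118 0.121     ] [0.61197225 0.15027209 0.051     ] mat [0.61528886 0.15624973 0.006     ]
[0.61249153 0.15020164 0.094     ]
[-0.122, -0.383, 2.962, 0.0, -0.001, -0.001]
[-0.119, -0.382, 2.962, 0.0, -0.001, -0.001]
[-0.0, 0.0, 1.967, 0.0, 0.0, 0.0]
[-0.0, 0.0, 1.967, 0.0, 0.0, 0.0]
[-0.0, 0.0, 1.967, 0.0, 0.0, 0.0]
```

The small mallet stands at (391,234)–(394,256), inside the larger green mat at (388,263). Going in to grasp.

Call:
apply_moves(
  motion="100 -.12 -.38 2.96 0 0 0;100 -.12 -.38 2.96 0 0 0;100 0 0 1.97 0 0 0;100 0 0 1.97 0 0 0;100 0 0 1.97 0 0 0;100 0 0 0 0 0 0;0 0 0 0 0 0 0;0 0 0 0 0 0 0;0 0 0 0 0 0 0;0 0 0 0 0 0 0;0 0 0 0 0 0 0;0 0 0 0 0 0 0;0 0 0 0 0 0 0;0 0 0 0 0 0 0",
  force=45,
)

```text
time: 7.1
tool_pos: [0.6213, 0.1501, 0.0767]
tool_rot: [3.141, -0.524, -0.137]
contact_force: [0.1, 0.2, -0.3]
opening: 0.0233
grip_force: 45.0
```

```bash
cat >> h.py <<'E'
Q=np.array([.600,-.1585,np.pi+YAW])
def carrdir(v): return carr([0,0,Q[2]],v)[0]
A=carrdir([-.5,0,c30])
HOME=carr(Q,deck(-.012,0,.012))[0]   # top centre of head when home
F=np.array([0,0,0.]);P0=np.array([.6213,.1501,.0767])
FT=Rg.T@(np.array([.6125,.1502,.006])-P0)  # face centre in tool frame
def tcp_for(face,R): return face-R@FT
E
python3 - <<'E'
from h import *
s=robot.observe(); print(Rs@Rg.T@[0,0,1],A,HOME,FT)
up=s['tool_pos']+[0,0,.14]; goto(s['tool_pos'],s['tool_rot'],up,Rg,3)
p=tcp_for(HOME+.06*A,Rs); print(p); goto(up,Rg,p,Rs,9)
E
```

```text
[ 0.49531508 -0.06828592  0.8660254 ] [ 0.49531508 -0.06828592  0.8660254 ] [ 0.61623871 -0.16073873  0.0753923 ] [-0.04291144  0.00110277  0.05686239]
[2.335, 0.0, -4.041, 0.0, -0.0, -0.0]
[2.334, 0.0, -4.041, 0.0, -0.0, -0.0]
[2.334, 0.0, -4.041, 0.0, -0.0, -0.0]
[ 0.68861759 -0.16960394  0.18421622]
[0.881, 3.417, 0.926, -0.0, -0.058, -0.0]
[0.934, 3.417, 0.873, -0.0, -0.058, -0.0]
[0.983, 3.417, 0.818, -0.0, -0.058, -0.0]
[1.029, 3.417, 0.759, -0.0, -0.058, -0.0]
[1.071, 3.417, 0.698, -0.0, -0.058, -0.0]
[1.11, 3.417, 0.634, -0.0, -0.058, -0.0]
[1.145, 3.417, 0.569, -0.0, -0.058, -0.0]
[1.176, 3.417, 0.501, -0.0, -0.058, -0.0]
[1.203, 3.417, 0.432, -0.0, -0.058, -0.0]
```

Call:
apply_moves(
  motion="0 .58 0 -1.01 0 0 0;0 1.75 0 -3.03 0 0 0;0 2.34 0 -4.04 0 0 0;0 2.33 0 -4.04 0 0 0;0 .88 3.42 .93 0 -.0582 0;0 .93 3.42 .87 0 -.0582 0;0 .98 3.42 .82 0 -.0582 0;0 1.03 3.42 .76 0 -.0582 0;0 1.07 3.42 .7 0 -.0582 0;0 1.11 3.42 .63 0 -.0582 0;0 1.15 3.42 .57 0 -.0582 0;0 1.18 3.42 .5 0 -.0582 0;0 1.2 3.42 .43 0 -.0582 0;0 0 0 0 0 0 0;0 0 0 0 0 0 0",
)

```text
time: 8.98
tool_pos: [0.6881, -0.1695, 0.1833]
tool_rot: [-3.141, 0.001, -0.137]
contact_force: [-0.5, 0.7, -3.1]
opening: 0.0235
grip_force: 45.0
```

Run:
```python
from h import *
c,s=wrist(); print(s['tool_pos'],s['tool_rot'],s['qpos'],s['opening'])
S=robot.read_camera('scene')
a=cv2.resize(c['img'][:300,160:480,::-1],(640,600))[:, :480] if 0 else cv2.resize(c['img'][..., ::-1],(480,300))
b=cv2.resize(S['img'][110:230,200:350,::-1],(480,384),interpolation=2)
b=cv2.resize(b,(375,300)); cv2.imwrite('pics/p3.png',np.hstack([cv2.resize(a,(420,300)),b]))
pts=carr(Q,np.r_[deck(-.012,0,.012)]); R=Rt(s['tool_rot']); fc=s['tool_pos']+R@FT
print('face-home along/lat',(fc-HOME)@A, (fc-HOME)-((fc-HOME)@A)*A)
```

```text
[ 0.68811369 -0.1694817   0.18325591] [-3.14082862e+00  1.23443099e-03 -1.37386574e-01] [-3.49728366e-01  7.25591600e-01  9.88561891e-01  4.91669486e-04
  1.42880691e+00  1.35838510e+00] 0.023460088546632035
face-home along/lat 0.058920320389664396 [-3.08241850e-05  1.17646136e-04  2.69059759e-05]
```

View pics/p3.png

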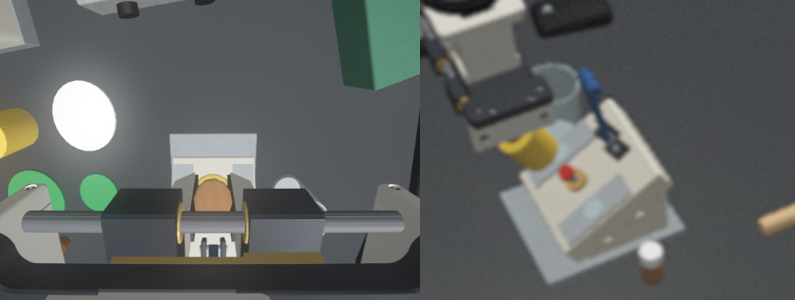

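Right half: the yellow mallet head is poised in line over the red pin at (567,172). Left half: the handle is held centred at (213,195). Tapping.

Call:
apply_moves(
  motion="0 -.6 0 1.04 0 0 0;0 -1.2 0 2.08 0 0 0;0 -1.25 0 2.16 0 0 0;0 1.25 0 -2.16 0 0 0;0 1.2 0 -2.08 0 0 0;0 .6 0 -1.04 0 0 0;0 0 0 0 0 0 0;0 0 0 0 0 0 0",
  force=45,
)

```text
time: 10.07
tool_pos: [0.6879, -0.1691, 0.1839]
tool_rot: [-3.141, 0.001, -0.136]
contact_force: [-0.4, -0.9, -3.1]
opening: 0.0229
grip_force: 45.0
```

Run:
```python
from h import *
c,s=wrist(); S=robot.read_camera('scene'); print(s['tool_pos'],s['tool_rot'],s['opening'],s['contact_force'])
red=((50,120,80),(68,255,255))
p,m=blob(S,*red,(258.5,179),16); print(p,m)
for h in(0,.003,.006,.009,.0125): print(h,proj(S,carr(Q,deck(-.012,0,.006+h+.004)))[0])
save(S,'p4.png',(225,130,305,190),8)
```

```text
[ 0.68789199 -0.16907189  0.18390239] [-3.14137431e+00  8.23075472e-04 -1.36417087e-01] 0.02293997444075848 [-0.41563184 -0.94958487 -3.05538141]
[261.         180.66666667] 24
0 [261.13602465 180.97540295]
0.003 [260.51378208 180.51175151]
0.006 [259.8889084  180.04612722]
0.009 [259.26138819 179.57851842]
0.0125 [258.52591562 179.03045095]
```

View pics/p4.png

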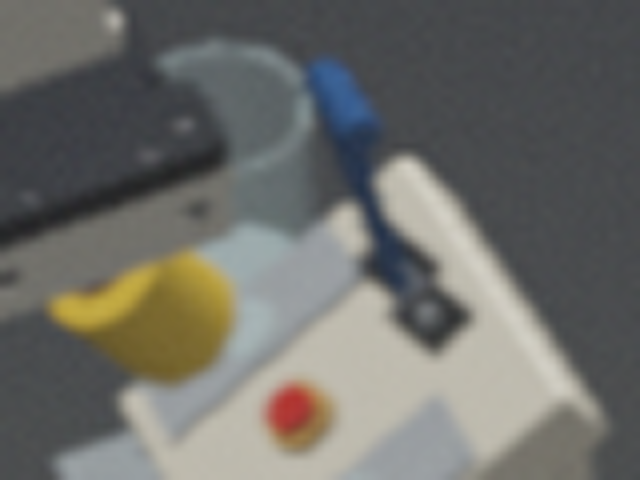

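The red head at (290,408) now sits on the brass bush; its pixel shift is about 12 mm along the axis. One more, slightly deeper tap to make sure it is fully home.

Call:
apply_moves(
  motion="0 -.6 0 1.04 0 0 0;0 -1.2 0 2.08 0 0 0;0 -1.35 0 2.34 0 0 0;0 1.35 0 -2.34 0 0 0;0 1.2 0 -2.08 0 0 0;0 .6 0 -1.04 0 0 0;0 0 0 0 0 0 0;0 0 0 0 0 0 0",
)

```text
time: 11.18
tool_pos: [0.6877, -0.1697, 0.1832]
tool_rot: [-3.141, 0.002, -0.137]
contact_force: [-0.7, -0.9, -3.4]
opening: 0.0236
grip_force: 45.0
```

Run:
```python
from h import *
red=((50,120,80),(68,255,255)); yel=((75,120,90),(95,255,255)); 
for i in range(3):
    S=robot.read_camera('scene'); print(blob(S,*red,(260,180),16))
s=robot.observe(); print(s['tool_pos'],s['tool_rot'],s['opening'],s['contact_force'])
# mallet head model vs. picture
R=Rt(s['tool_rot']); fc=s['tool_pos']+R@FT; a=R@Rg.T@[0,0,1.]; e1=R[:,1]; e2=np.cross(a,e1)
ring=lambda h,r:np.array([fc+a*h+r*(np.cos(t)*e1+np.sin(t)*e2) for t in np.linspace(0,6.28,60)])
hull=cv2.convexHull((proj(S,np.r_[ring(0,.021),ring(.045,.021)])*4).astype(np.int32))//1
im=np.ascontiguousarray(cv2.resize(S['img'][115:205,210:310,::-1],None,fx=6,fy=6,interpolation=2))
h2=((hull/4-[210,115])*6).astype(np.int32); cv2.polylines(im,[h2],True,(255,0,255),1)
for r in (ring(.0,.021),): cv2.polylines(im,[((proj(S,r)-[210,115])*6).astype(np.int32)],True,(255,255,0),1)
cv2.imwrite('pics/p5.png',im)
```

```text
(array([260.91304348, 180.60869565]), 23)
(array([260.91304348, 180.60869565]), 23)
(array([261.        , 180.66666667]), 24)
[ 0.68790716 -0.16979612  0.18346746] [-3.14133435e+00  1.38307381e-03 -1.37251081e-01] 0.023019682852769806 [-0.7096238  -0.46369908 -2.06036902]
```

View pics/p5.png

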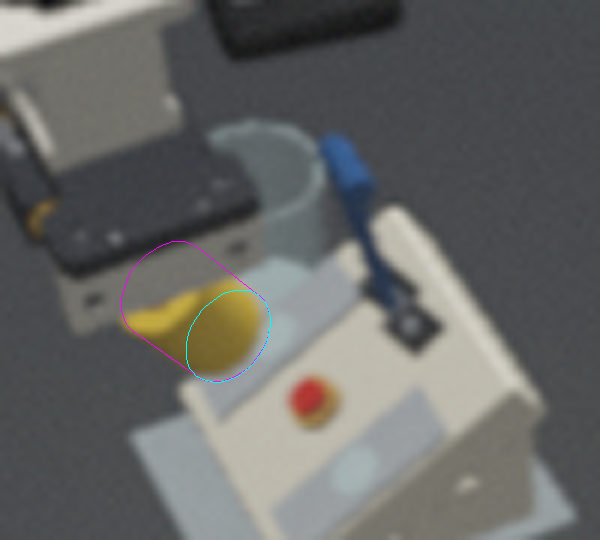

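The overlay shows the mallet still held as modelled, with its face outline at (228,335). The pin at (308,398) did not move on the deeper tap, so it is home. Returning the mallet.

Run:
```python
from h import *
s=robot.observe(); up=P0+[.001,.003,.14]; goto(s['tool_pos'],s['tool_rot'],up,Rg,9); goto(up,Rg,P0+[.001,.003,.006],Rg,4)
```

```text
[-1.213, -3.454, -0.367, -0.0, 0.058, -0.0]
[-1.19, -3.454, -0.437, -0.0, 0.058, -0.0]
[-1.162, -3.454, -0.506, -0.0, 0.058, -0.0]
[-1.131, -3.454, -0.573, -0.0, 0.058, -0.0]
[-1.095, -3.454, -0.638, -0.0, 0.058, -0.0]
[-1.056, -3.454, -0.7, -0.0, 0.058, -0.0]
[-1.013, -3.455, -0.761, -0.0, 0.058, -0.0]
[-0.967, -3.455, -0.819, -0.0, 0.058, -0.0]
[-0.918, -3.455, -0.874, -0.0, 0.058, -0.0]
[-1.675, -0.0, 2.901, 0.0, 0.0, 0.0]
[-1.675, -0.0, 2.901, 0.0, 0.0, 0.0]
[-1.675, -0.0, 2.901, 0.0, 0.0, 0.0]
[-1.675, -0.0, 2.901, 0.0, 0.0, 0.0]
```

Call:
apply_moves(
  motion="0 -1.21 -3.45 -.37 0 .0582 0;0 -1.19 -3.45 -.44 0 .0582 0;0 -1.16 -3.45 -.51 0 .0582 0;0 -1.13 -3.45 -.57 0 .0582 0;0 -1.1 -3.45 -.64 0 .0582 0;0 -1.06 -3.46 -.7 0 .0582 0;0 -1.01 -3.46 -.76 0 .0582 0;0 -.97 -3.46 -.82 0 .0582 0;0 -.92 -3.46 -.87 0 .0582 0;0 -1.68 0 2.9 0 0 0;0 -1.68 0 2.9 0 0 0;0 -1.68 0 2.9 0 0 0;0 -1.1 0 1.9 0 0 0;0 -.57 0 1 0 0 0;0 0 0 0 0 0 0;0 0 0 0 0 0 0",
)

```text
time: 13.32
tool_pos: [0.623, 0.153, 0.084]
tool_rot: [-3.141, -0.525, -0.137]
contact_force: [0.1, 0.5, -2.2]
opening: 0.0236
grip_force: 45.0
```

Run:
```python
from h import *
S=robot.read_camera('scene');s=robot.observe(); print(s['tool_pos'],s['tool_rot'],s['contact_force'])
im=cv2.resize(S['img'][235:315,295:395,::-1],None,fx=6,fy=6,interpolation=2); cv2.imwrite('pics/p6.png',im)
```

```text
[0.62315799 0.1530479  0.08426685] [-3.14114334 -0.52521329 -0.13752051] [ 0.58346199 -0.00412939 -2.74779013]
```

View pics/p6.png

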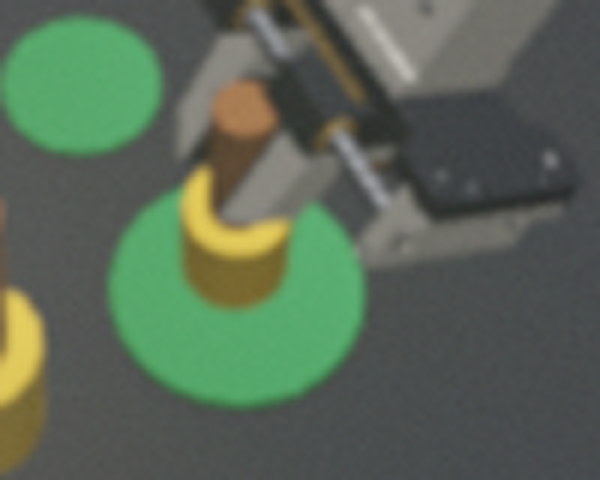

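The mallet is upright just above the larger mat, head at (235,250). Lowering gently.

Call:
apply_moves(
  motion="0 -.15 0 .26 0 0 0;0 -.13 0 .22 0 0 0;0 -.08 0 .13 0 0 0;0 0 0 0 0 0 0;0 0 0 0 0 0 0",
)

```text
time: 14.0
tool_pos: [0.6227, 0.153, 0.0763]
tool_rot: [3.141, -0.524, -0.137]
contact_force: [0.4, 0.6, -2.0]
opening: 0.0232
grip_force: 45.0
```

Call:
apply_moves(
  motion="0 -.05 0 .087 0 0 0;0 0 0 0 0 0 0;0 0 0 0 0 0 0",
)

```text
time: 14.38
tool_pos: [0.6227, 0.153, 0.0753]
tool_rot: [3.142, -0.524, -0.137]
contact_force: [0.2, -0.7, -2.7]
opening: 0.0228
grip_force: 45.0
```

Call:
apply_moves(
  motion="0 -.05 0 .087 0 0 0;0 0 0 0 0 0 0;0 0 0 0 0 0 0",
)

```text
time: 14.75
tool_pos: [0.6227, 0.153, 0.0743]
tool_rot: [3.141, -0.524, -0.137]
contact_force: [-0.3, 1.3, -2.5]
opening: 0.0229
grip_force: 45.0
```

Call:
apply_moves(
  motion="0 -.05 0 .087 0 0 0;0 0 0 0 0 0 0;0 0 0 0 0 0 0",
)

```text
time: 15.12
tool_pos: [0.6227, 0.153, 0.0733]
tool_rot: [3.142, -0.524, -0.137]
contact_force: [0.8, -0.4, -2.9]
opening: 0.0232
grip_force: 45.0
```

Call:
apply_moves(
  motion="0 -.05 0 .087 0 0 0;0 0 0 0 0 0 0;0 0 0 0 0 0 0",
)

```text
time: 15.5
tool_pos: [0.6229, 0.153, 0.0724]
tool_rot: [-3.142, -0.524, -0.137]
contact_force: [0.5, -0.5, -1.9]
opening: 0.0233
grip_force: 45.0
```

Call:
apply_moves(
  motion="0 -.05 0 .087 0 0 0;0 0 0 0 0 0 0;0 0 0 0 0 0 0",
)

```text
time: 15.88
tool_pos: [0.6232, 0.1531, 0.0724]
tool_rot: [-3.141, -0.526, -0.137]
contact_force: [-4.3, -0.5, 5.5]
opening: 0.0234
grip_force: 45.0
```

Call:
apply_moves(
  motion="0 .03 0 -.05 0 0 0;0 0 0 0 0 0 0;60 0 0 0 0 0 0;90 0 0 0 0 0 0;90 0 0 0 0 0 0;90 0 0 0 0 0 0;90 0 0 0 0 0 0;90 0 0 -1 0 0 0;90 0 0 -3 0 0 0;90 0 0 -4 0 0 0;90 0 0 -4 0 0 0;90 0 0 0 0 0 0;90 0 0 0 0 0 0",
)

```text
time: 17.5
tool_pos: [0.5631, 0.1612, 0.1758]
tool_rot: [-3.142, -0.524, -0.137]
contact_force: [1.3, 0.7, -0.2]
opening: 0.0828
grip_force: 0.0
```

Run:
```python
from h import *
c,s=wrist(); print(s['tool_pos'],s['tool_rot'])
S=robot.read_camera('scene')
blue=((160,100,40),(179,255,255))
h=cv2.cvtColor(S['img'],cv2.COLOR_RGB2HSV); 
m=cv2.inRange(h,(100,120,40),(120,255,255)); y,x=np.nonzero(m[125:175,255:290]); print('blue',x.mean()+255,y.mean()+125,len(x),y.min()+125)
for th in (1.7,1.8,1.9,2.0,2.1,2.2): 
    P=carr(Q,deck(.045-.085*np.cos(th),0,.02+.085*np.sin(th)))[0]; print(th,P.round(3),proj(S,P)[0].round(1))
y0=[robot.search_frame('keeper_knob',k) for k in (S,)]
print([(round(d['score'],2),d['centre'],proj(S,d['centre'])[0]) for d in y0[0]])
a=cv2.resize(c['img'][100:300,200:440,::-1],(480,400)); b=cv2.resize(S['img'][120:200,225:289,::-1],(320,400),interpolation=2)
cv2.imwrite('pics/p7.png',np.hstack([a,b]))
```

```text
[0.56308855 0.16123061 0.17577911] [-3.14153645 -0.52414212 -0.13709069]
blue 267.54237288135596 143.3728813559322 59 138
1.7 [ 0.604 -0.159  0.189] [261.3 147.3]
1.8 [ 0.596 -0.158  0.192] [264.2 145.4]
1.9 [ 0.588 -0.157  0.194] [267.3 143.7]
2.0 [ 0.579 -0.156  0.195] [270.5 142.2]
2.1 [ 0.571 -0.154  0.196] [273.7 140.9]
2.2 [ 0.562 -0.153  0.195] [276.9 139.9]
[(0.73, [0.6051, -0.1337, 0.0614], array([270.28358065, 188.72608759])), (0.7, [0.5848, -0.146, 0.1896], array([270.79053545, 147.11915256]))]
```

View pics/p7.png

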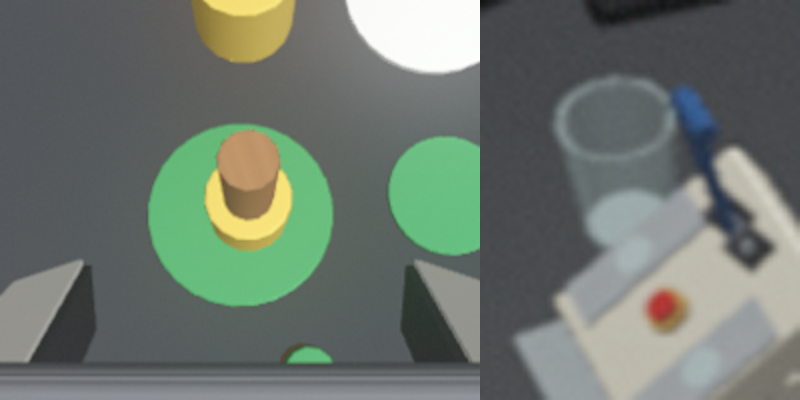

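Left: the mallet stands upright inside the mat, handle at (248,160) and mat at (240,215). Right: the pin at (662,308) is on its bush and the keeper bar is still raised at (695,115). Next: close the fingers and sweep the keeper down from behind.

Run:
```python
from h import *
s=robot.observe(); X=carrdir([-1,0,0]); H=carr(Q,deck(.045,0,.02))[0]
K=lambda d: H+.085*(np.cos(np.radians(d))*X+np.sin(np.radians(d))*np.array([0,0,1]))
k=K(79); pre=k-.034*X; pre[2]=.245; print(k,pre)
goto(s['tool_pos'],s['tool_rot'],pre,Rs,9)
d=[79,60,45,30,15,0,-15,-30]; dx=[-7.5,-7,-5.5,-3,2,8,12,17]; dz=[-5,-2,3,5.5,6.5,6.8,6.8,6]
low=k-.034*X; low[2]=k[2]-.005; last=low; print('down',pre[2]-low[2])
dd=np.linspace(79,-30,19)
for a in dd:
    p=K(a)+(np.interp(-a,-np.array(d),dx)-9.5)/1e3*X+[0,0,np.interp(-a,-np.array(d),dz)/1e3]
    D=Rs.T@(p-last)*100; print(round(a),D.round(2),p.round(3)); last=p
```

```text
[ 0.58736711 -0.15675838  0.19425882] [ 0.55368568 -0.15211494  0.245     ]
[0.713, 3.46, -0.49, 0.0, -0.058, -0.0]
[0.683, 3.46, -0.531, 0.0, -0.058, -0.0]
[0.651, 3.46, -0.57, 0.0, -0.058, -0.0]
[0.617, 3.46, -0.607, 0.0, -0.058, -0.0]
[0.581, 3.46, -0.642, 0.0, -0.058, -0.0]
[0.543, 3.46, -0.675, 0.0, -0.058, -0.0]
[0.502, 3.46, -0.706, 0.0, -0.058, -0.0]
[0.461, 3.46, -0.734, 0.0, -0.058, -0.0]
[0.417, 3.46, -0.76, 0.0, -0.058, -0.0]
down 0.05574118133125977
79 [ 1.7 -0.  -0. ] [ 0.571 -0.154  0.189]
73 [0.89 0.   0.12] [ 0.579 -0.156  0.188]
67 [0.86 0.   0.21] [ 0.588 -0.157  0.186]
61 [0.82 0.   0.3 ] [ 0.596 -0.158  0.183]
55 [ 0.81 -0.    0.29] [ 0.604 -0.159  0.18 ]
49 [ 0.77 -0.    0.35] [ 0.612 -0.16   0.176]
43 [0.72 0.   0.46] [ 0.619 -0.161  0.172]
37 [ 0.67 -0.    0.59] [ 0.625 -0.162  0.166]
31 [0.6  0.   0.65] [ 0.631 -0.163  0.159]
24 [ 0.61 -0.    0.75] [ 0.637 -0.164  0.152]
18 [0.53 0.   0.8 ] [ 0.643 -0.164  0.144]
12 [ 0.46 -0.    0.84] [ 0.647 -0.165  0.136]
6 [0.39 0.   0.87] [ 0.651 -0.166  0.127]
0 [ 0.29 -0.    0.88] [ 0.654 -0.166  0.118]
-6 [0.12 0.   0.9 ] [ 0.655 -0.166  0.109]
-12 [ 0.02 -0.    0.89] [ 0.655 -0.166  0.1  ]
-18 [-0.05 -0.    0.88] [ 0.655 -0.166  0.091]
-24 [-0.12 -0.    0.87] [ 0.654 -0.166  0.083]
-30 [-0.21  0.    0.83] [ 0.652 -0.166  0.074]
```

Call:
apply_moves(
  motion="0 .71 3.46 -.49 0 -.0582 0;0 .68 3.46 -.53 0 -.0582 0;0 .65 3.46 -.57 0 -.0582 0;0 .62 3.46 -.61 0 -.0582 0;0 .58 3.46 -.64 0 -.0582 0;0 .54 3.46 -.68 0 -.0582 0;0 .5 3.46 -.71 0 -.0582 0;0 .46 3.46 -.73 0 -.0582 0;0 .42 3.46 -.76 0 -.0582 0;0 0 0 0 0 0 0;0 0 0 0 0 0 0;0 0 0 2 0 0 0;0 0 0 2 0 0 0;0 0 0 1.57 0 0 0;0 0 0 0 0 0 0",
  force=20,
)

```text
time: 19.52
tool_pos: [0.553, -0.1509, 0.1892]
tool_rot: [-3.141, 0.002, -0.136]
contact_force: [-0.1, 0.2, -0.8]
opening: 0.0005
grip_force: 0.0
```

Call:
apply_moves(
  motion="0 .85 .1 0 0 0 0;0 .85 0 0 0 0 0;0 .89 0 .12 0 0 0;0 .86 0 .21 0 0 0;0 .82 0 .3 0 0 0;0 .81 0 .29 0 0 0;0 .77 0 .35 0 0 0;0 .72 0 .46 0 0 0;0 0 0 0 0 0 0",
)

```text
time: 20.65
tool_pos: [0.6192, -0.1618, 0.1727]
tool_rot: [-3.142, -0.0, -0.137]
contact_force: [0.0, 0.2, -0.4]
opening: 0.0005
grip_force: 0.0
```

Run:
```python
from h import *
S=robot.read_camera('scene'); s=robot.observe(); print(s['tool_pos'],s['contact_force'])
save(S,'p8.png',(225,120,305,200),6)
```

```text
[ 0.61900779 -0.16183635  0.172976  ] [-0.48259105  0.38974107  1.10275532]
```

View pics/p8.png

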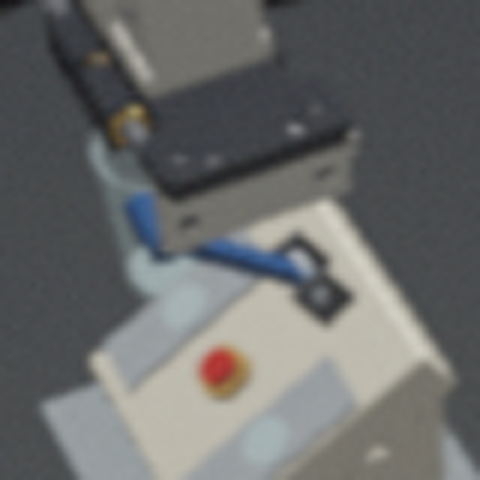

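The keeper is following the fingers: the bar is now at (145,220) and the arm is half down, with the pin untouched at (222,370). Continuing the sweep.

Call:
apply_moves(
  motion="0 .67 0 .59 0 0 0;0 .6 0 .65 0 0 0;0 .61 0 .75 0 0 0;0 .53 0 .8 0 0 0;0 .46 0 .84 0 0 0;0 .39 0 .87 0 0 0;0 .29 0 .88 0 0 0;0 .12 0 .9 0 0 0;0 .02 0 .89 0 0 0;0 -.05 0 .88 0 0 0;0 -.12 0 .87 0 0 0;0 -.2 0 .5 0 0 0;0 0 0 0 0 0 0",
)

```text
time: 22.32
tool_pos: [0.6513, -0.1663, 0.0786]
tool_rot: [-3.142, 0.0, -0.137]
contact_force: [0.4, 0.8, -0.2]
opening: 0.0003
grip_force: 0.0
```

Call:
apply_moves(
  motion="0 0 0 .2 0 0 0;0 0 0 .15 0 0 0;0 0 0 .1 0 0 0;0 0 0 0 0 0 0",
)

```text
time: 22.82
tool_pos: [0.6517, -0.1664, 0.0753]
tool_rot: [3.141, -0.001, -0.137]
contact_force: [-1.8, 0.7, 4.4]
opening: 0.0005
grip_force: 2.4
```

Call:
apply_moves(
  motion="0 0 0 .1 0 0 0;0 0 0 .1 0 0 0;0 0 0 0 0 0 0",
)

```text
time: 23.2
tool_pos: [0.6517, -0.1665, 0.0749]
tool_rot: [3.141, -0.001, -0.137]
contact_force: [-5.6, 1.9, 13.4]
opening: 0.0008
grip_force: 6.8
```

Call:
apply_moves(
  motion="0 0 0 -.5 0 0 0;0 0 0 -2 0 0 0;0 0 0 -4 0 0 0;0 -3 0 -4 0 0 0;0 -5 0 -3 0 0 0;0 -5 0 -2 0 0 0;0 -5 0 0 0 0 0;0 -3 0 0 0 0 0;0 0 0 0 0 0 0;0 0 0 0 0 0 0",
)

```text
time: 24.45
tool_pos: [0.4446, -0.138, 0.2277]
tool_rot: [3.141, -0.002, -0.137]
contact_force: [0.2, 0.3, 0.6]
opening: 0.0002
grip_force: 0.0
```

Run:
```python
from h import *
c,s=wrist(); print(s['tool_pos'],s['contact_force']); S=robot.read_camera('scene')
a=cv2.resize(S['img'][120:310,210:400,::-1],(500,500),interpolation=2)
p=proj(c,HOME,c['Rw'],c['tw'])[0]; x,y=np.clip(p.astype(int),[50,75],[590,325]); print(p)
b=cv2.resize(c['img'][y-75:y+75,x-45:x+45,::-1],(300,500),interpolation=2); cv2.imwrite('pics/p9.png',np.hstack([a,b]))
```

```text
[ 0.44459784 -0.13798928  0.22772865] [0.24153374 0.33649343 0.5654998 ]
[321.91639071 -27.53977476]
```

View pics/p9.png

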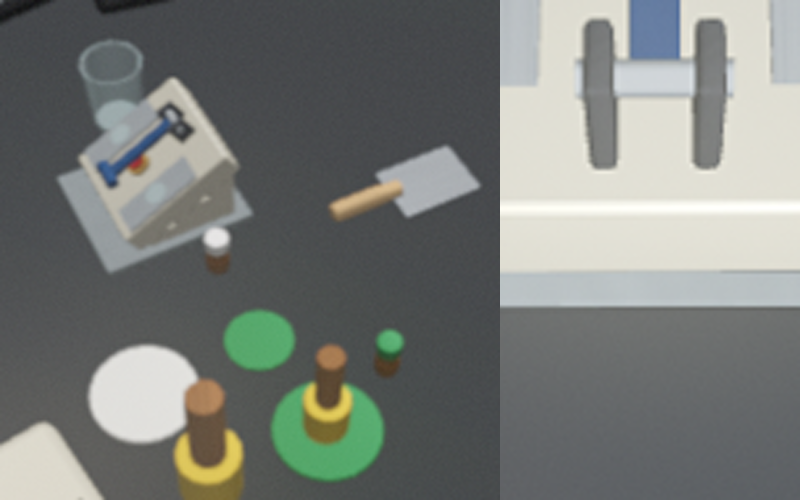

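The keeper lies flat over the pin (bar at (105,172)), and the mallet stands on the larger green mat at (327,405). Everything else is where it was. Handing in.

```bash
python3 -c "
from cell import robot
print(robot.hand_in())"
```

```text
the job is handed in; nothing more can be done
None
```

The job is handed in: two brisk taps knocked the pin home, the keeper is down flat over it, and the mallet stands upright on the larger green mat, at about 24.5 s on the robot clock; the hand-in returned no verdict.

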